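Level the sprung specimen platform of a microscope bench

TASK

Stand the spirit level in the engraved outline on the black sprung platform, lying along the platform, and let go of it. Then level the platform by turning the levelling foot's knob until the bubble rests between the two lines while the level is pressed down so that the platform sits fully home on its foot (unpressed, it floats up and reads wrong). Finish while holding: keep pressing the level down, platform home and bubble between the lines; leave the other things on the bench alone.

Things in the scene. Friction and masses are not known exactly. Their poses are not given: they have to be found in the camera images.
- level_mid (a point): Centre of the loose aluminium spirit level, 140 long (x) x 32 wide (y) x 36 mm tall, 0.2 kg; 18 mm above its underside. Mid-length: solid bar 22 mm tall, glass vial along x on it (76 mm long, top at 34 mm). End blocks, 38 to 70 mm from the middle: flat tops at 36 mm to press on. Grip across its width. Either way round will do. Gripped, or pressed at both ends at once, it is tilted by the fingers: press one end block.
- bubble (a joint): Offset of the bubble from mid-vial along the level's x, m (-0.025 to 0.025). It goes to the higher end, 6 mm per 0.01 rad of slope, and settles in 1.5 s. Bubble pale, 16 mm long; black lines on the vial 12.5 mm either side of the middle: wholly between them when within 0.004.
- platform_mark (a point): Centre of the top face of the stand's black platform, 205 long (x) x 98 wide x 12 mm thick; top about 52 mm above the bench at home. x points from its pivot (100 mm behind the point) to the levelling foot, z is square to the plate. An outline 148 x 44 mm is engraved round the point, long side along x.
- platform (a joint): Spring float of the platform, rad: 0 = pressed home on the foot's support bar, 0.04 = floating at its upper stop, foot end high. Springs hold it up, with the level on it too. Home takes about 3 N on the level's foot-side end block, 5 N at its middle, 10 N on its pivot-side end (the outline's centre sinks 4 mm, then it is rigid); it springs up when let go.
- stand: Grey base of the levelling stand, fixed, 130 mm wide (y), 20 mm tall, from 130 mm behind to 200 mm ahead of its origin along x. Origin on the bench under the outline's centre; x points to the levelling foot, 160 mm ahead.
- foot_grip (a point): Knob of the levelling foot: steel bar grip 46 long (x) x 14 thick (y) x 30 mm tall on a 42 mm knurled disc, vertical axis, 160 mm ahead of the outline's centre along the stand. The point is on the axis, 14 mm below the bar's top, 88 mm above the bench, and turns with the knob.
- foot (a joint): Turn of the foot's knob, rad, 0 to 2.3, growing clockwise seen from above, which raises the platform's foot end: 0.025 rad of slope, or 15 mm of bubble, per rad. Stiff (0.15 N m), stays where left, not moved by pressing. The level setting is unknown beforehand (0.8 to 1.5: the bench slopes slightly); it starts too low (0 to 0.4).
- oil_bottle: Bystander, leave alone: small amber bottle with a black cap, 30 mm across, 70 mm tall; origin at its middle, on its underside.
- petri_dish: Bystander, leave alone: shallow round glass dish, 90 mm across, 16 mm tall; origin at its middle, on its underside.
- lens: Bystander, leave alone: steel microscope objective standing upright, 33 mm across, 50 mm tall; origin at its middle, on its underside.
- lens_case_center (a point): Bystander, leave alone: black plastic canister, 40 mm across, 55 mm tall; the point is its centre.
- slide_box: Bystander, leave alone: closed wooden slide box, 100 x 85 mm, 34 mm tall; origin at its middle, on its underside.
- stain_jar: Bystander, leave alone: square glass jar with a lid, 54 x 54 mm, 82 mm tall; origin at its middle, on its underside.
- brush: Bystander, leave alone: small brush lying flat, 150 mm long; origin at its middle, on its underside.
Mind the look-alikes: they are no part of the job. Of the things that look like the part that bears level_mid, the largest one is meant.

How it is judged:
On the way:
1. the level stands in the outline on the platform, along it, let go of (horizontal distance between level_mid and platform_mark below 0.025 m and z of level_mid in the frame of platform_mark between 0.012 and 0.026 m and angle between the x axis of level_mid and the x axis of platform_mark, either way round below 0.14 rad and contact force between the fingers and level below 0.2 N), for 0.2 s.
At the end, for the whole second after the job is handed in: Fingers press the level (over 2 N) onto the platform (over 3.5 N); level within 25 mm and 0.14 rad of the outline; platform home (float under 0.005 rad) and level within 0.014 rad; bubble at rest (under 5 mm/s) within 4.2 mm of the middle; knob not touched (horizontal distance between level_mid and platform_mark below 0.025 m and z of level_mid in the frame of platform_mark between 0.012 and 0.026 m and angle between the x axis of level_mid and the x axis of platform_mark, either way round below 0.14 rad and value of joint platform below 0.005 rad and value of joint bubble between -0.0042 and 0.0042 m and angle between platform_mark's own z axis and vertical below 0.014 rad and contact force between the fingers and level above 2 N and contact force between level and platform above 3.5 N and velocity of joint bubble between -0.005 and 0.005 m/s and contact force between the fingers and foot below 0.2 N); the arm keeps its last pose, push and grip.
It fails at once if a bystander was shoved by more than 40 mm (distance of any of oil_bottle, petri_dish, lens, lens_case_center, slide_box, stain_jar, brush from where it was at the start of the episode above 0.04 m).
It also fails if it takes over 70 s, if anything falls off the work surface, if the arm or the gripper's body presses on something with over 40 N, if the wrist force passes 120 N, or if a joint passes its speed limit or range.

ROBOT

A 7-joint arm with a two-finger parallel gripper is mounted at the origin on the work surface. World frame = base frame: x ahead of the robot, y to its left, z up, the work surface at z = 0. Lengths are in m, angles in rad, forces in N, time in s.
With the tool pointing down it reaches from about 0.425 to 0.975 m from the base axis. Payload 16.7 kg.
Tool frame: the origin (TCP) lies at the very end of the fingers, on their centre line; the grasp point (between the pads) lies 19 mm behind it (arm.hold_point_z is the distance from the TCP to the grasp point, in m); z points along the fingers, y is the direction in which the jaws open and shut (so a half turn about z gives the same grasp; the last joint's range is limited). The gripper opens to 85 mm and grips with 20 to 120 N. Pads are 22 mm wide; open, the fingers measure 114 mm over their backs; the gripper's body (76 mm by 85 mm) begins 54 mm behind the grasp point. The pads swing forward as they close: fully open they stand 13 mm farther back than shut.
Start: joints at [0.967, 0.426, 0.074, 1.606, -0.034, 1.111, -0.067], TCP at [0.296, -0.606, 0.231] pointing down, gripper open.
Joint ranges: [-2.85, 2.85], [-0.5, 2.14], [-1.23, 1.37], [0.21, 2.46], [-1.02, 4.16], [0.16, 2.05], [-2.73, 2.73]. Speed limits (rad/s): [1.89, 1.89, 2.39, 2.39, 3.01, 3.01, 3.01].

INTERFACE

Orientations are given as [roll, pitch, yaw] about the fixed x, y, z axes, in that order (R = Rz(yaw) Ry(pitch) Rx(roll)).
In Python, from station import arm gives the robot as it stands.
- The arm moves only by the tool move_arm, never from a script. Its argument "deltas" is one flat list of numbers, 7 for each row, row after row: the shift along the tool's x, y, z in mm, then the turn, a rotation vector about the tool's x, y, z in degrees, then the opening, from 0 (shut) to 1 (fully open). A call has 1 to 8 rows; each row is the pose to reach, as a shift and turn from the pose commanded when the call began, along the tool's axes at that moment; what a row does not reach only later rows make up. A row lasts 1/8 s, in which the tool goes at most 62.5 mm and 10.7 degrees, less where a joint would pass 70% of its speed; a pose out of reach is approached as far as the arm can. A call with a gripper value outside its range is refused whole. The fingers move at their own pace and stop on an object; "newtons" is the grip in N (left out, the last holds). Time passes only in rows, so rows that repeat a pose let the fingers close. It gives the time, the measured TCP pose, the force and the opening at its end, in the units of the state.
- arm.observe(): the state, without advancing time (a new reading comes with each control period).
- arm.snapshot(name): name is "scene" or "top"; returns the picture (400x640x3 uint8, blue, green, red); there is no depth.
- arm.calibration(name): a dict with "intrinsics" (3x3 intrinsics, pixels), "R" (3x3) and "t" (3): a world point X has camera coordinates R X + t. Camera axes: x right, y down, z forward; pixel columns grow to the right and rows downward; lengths in m; the calibration is good to about 2 mm. A picture is of the moment at which its call begins. calibration takes no time and is no camera call.
- arm.hand_in(): hands the job in, once; it reports no verdict.
The state is a dict: "clock": time; "joints": joint angles; "dq": joint speeds; "tau": joint torques, N m; "position": TCP position; "tcp_rot": TCP orientation; "wrist_force": force on the tool from outside, world axes, zero at the start; "moment": the same for the moment, N m; "gripper_width": opening from 0.0 (shut) to 1.0 (fully open).
Only numpy, scipy, OpenCV 4.12 (cv2) and the standard library are available. Lean on these libraries where they do the work, as an engineer would, in place of code of your own. Each camera call takes 0.05 s, during which the arm holds its last target.

## Working session

There is one attempt and no reset: what is moved stays moved. The work goes in short steps, Python scripts to look and compute and a tool call to move; the robot and the scene stay as the last step left them, time stands still between calls to the robot, and variables do not carry over. Pictures are saved under pics/ and viewed, and the job is handed in when it is done.

Besides the shell and the picture viewer there is one more tool, called after "Call:" by a JSON object that holds its "api" and its "payload", one argument or row to a line. move_arm: Moves the arm, as the interface text tells. Its arguments: {"type":"object","properties":{"deltas":{"type":"array"},"newtons":{"type":"number"}},"required":["deltas"]}

```bash
ls; mkdir -p pics; python3 - <<'E'
from station import arm
import cv2
for n in("scene","top"):
    cv2.imwrite(f"pics/{n}0.png",arm.snapshot(n)); c=arm.calibration(n); print(n,c)
print(arm.observe(), arm.hold_point_z)
E
```

```text
pics
scene {'intrinsics': array([[430.64547424,   0.        , 321.16792032],
       [  0.        , 430.64547424, 197.57409249],
       [  0.        ,   0.        ,   1.        ]]), 'R': array([[-0.87178276,  0.48966732, -0.01485745],
       [ 0.29653865,  0.50331848, -0.81162512],
       [-0.38994827, -0.71196659, -0.58398966]]), 't': array([ 0.51262769, -0.09575217,  1.35204804])}
top {'intrinsics': array([[485.49054792,   0.        , 314.53228054],
       [  0.        , 485.49054792, 202.49739775],
       [  0.        ,   0.        ,   1.        ]]), 'R': array([[ 0.00352326, -0.99999094,  0.00238885],
       [-0.97955244, -0.00393177, -0.20115061],
       [ 0.20115818, -0.0016313 , -0.97955741]]), 't': array([-0.0107513 ,  0.56429978,  1.45548087])}
{'clock': 0.1, 'joints': array([ 0.96649112,  0.42667542,  0.07382922,  1.60654618, -0.03409321,
        1.11080953, -0.06711045]), 'dq': array([-9.57906443e-04,  5.00361825e-04, -5.48568605e-04, -2.72263463e-03,
        3.69348189e-04, -3.56136277e-06,  3.34744591e-04]), 'tau': array([ 8.38685461e-03, -9.51532102e+01,  3.77144694e+00, -4.64407897e+01,
        1.96775777e-02,  6.42981817e-03,  8.24383096e-05]), 'position': array([ 0.29634207, -0.60605323,  0.23067454]), 'tcp_rot': array([-3.14041534e+00,  7.96409971e-05,  4.54787749e-01]), 'wrist_force': array([-0.45409292, -0.37642641,  0.16754546]), 'moment': array([ 0.04438104,  0.02013587, -0.04116558]), 'gripper_width': 0.9974914281970922} 0.0187
```

View pics/scene0.png

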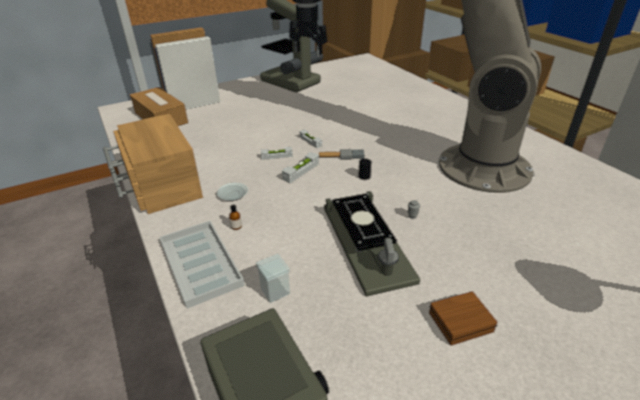

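View pics/top0.png

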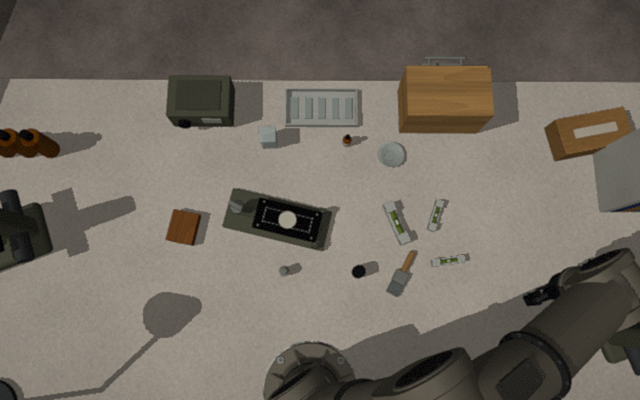

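```bash
python3 - <<'E'
import cv2
t=cv2.imread("pics/top0.png")
cv2.imwrite("pics/t_lv.png",cv2.resize(t[190:260,375:475],None,fx=8,fy=8,interpolation=cv2.INTER_CUBIC))
cv2.imwrite("pics/t_st.png",cv2.resize(t[180:260,215:340],None,fx=6.4,fy=6.4,interpolation=cv2.INTER_CUBIC))
s=cv2.imread("pics/scene0.png")
cv2.imwrite("pics/s_st.png",cv2.resize(s[180:300,315:425],None,fx=5,fy=5,interpolation=cv2.INTER_CUBIC))
E
```

```text
(no output)
```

View pics/t_lv.png

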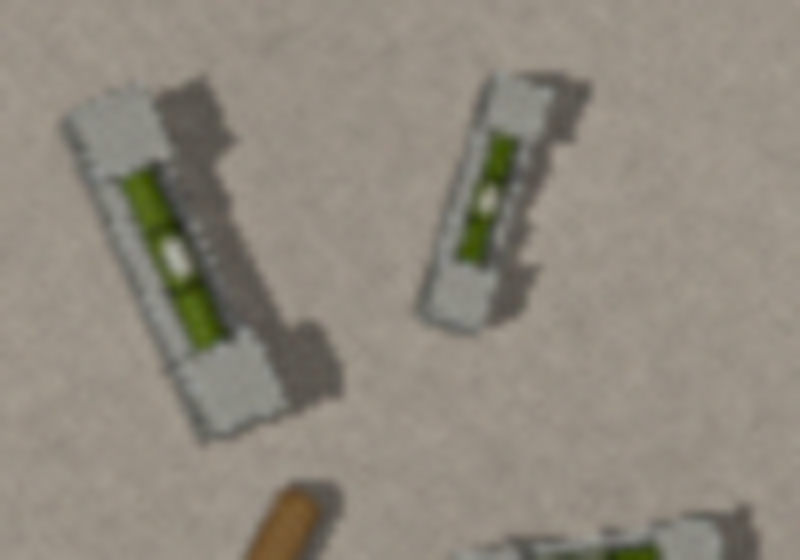

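View pics/t_st.png

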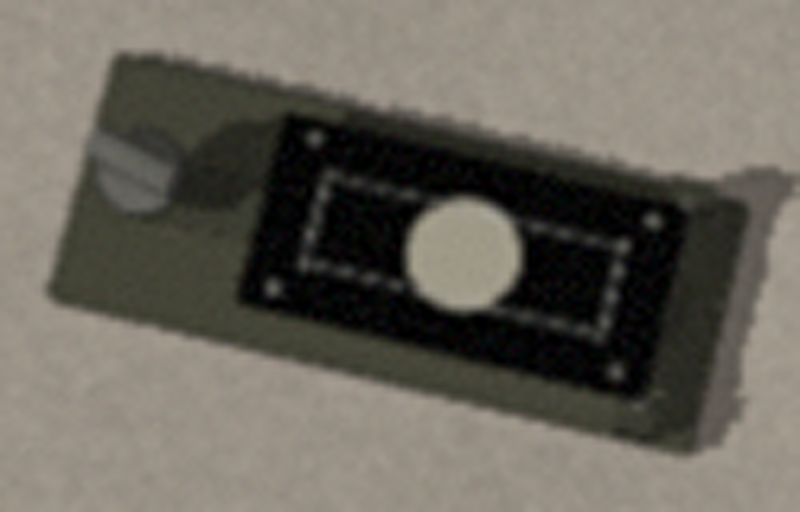

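View pics/s_st.png

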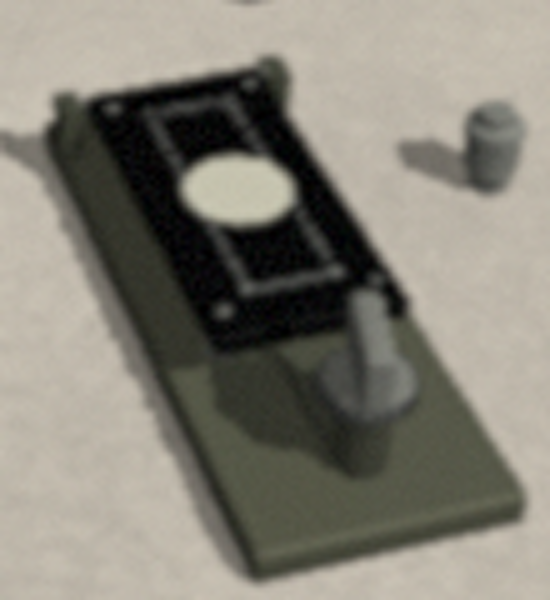

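```bash
cat > h.py <<'E'
import numpy as np
from station import arm
def ray(n,uv,z):
    c=arm.calibration(n);K,R,t=c["intrinsics"],np.array(c["R"]),np.array(c["t"])
    d=R.T@np.linalg.inv(K)@np.array([uv[0],uv[1],1.]); C=-R.T@t
    return C+d*(z-C[2])/d[2]
def proj(n,X):
    c=arm.calibration(n);p=c["intrinsics"]@(c["R"]@np.array(X,float)+c["t"]);return p[:2]/p[2]
def crop(p,f,o): return ((p[0]+.5)/f-.5+o[0],(p[1]+.5)/f-.5+o[1])
E
python3 - <<'E'
from h import *
np.set_printoptions(precision=4,suppress=True)
c=arm.calibration("top");print("cam",-c["R"].T@c["t"])
def pts(L,f,o,z,n="top"):return np.array([ray(n,crop(p,f,o),z) for p in L])
P=pts([(65,118),(155,85),(288,405),(200,432)],8,(375,190),.036)
print("level corners",P,P.mean(0)); 
for i in range(4):print(np.linalg.norm(P[i]-P[(i+1)%4]))
d=(P[0]+P[1]-P[2]-P[3]);print("yaw",np.arctan2(d[1],d[0]))
V=pts([(140,172),(208,345),(177,258)],8,(375,190),.034);print("vial",V, np.linalg.norm(V[0]-V[1]), (V[0]+V[1])/2,np.arctan2(*(V[0]-V[1])[1::-1]))
Q=pts([(325,175),(628,243),(605,337),(303,265)],6.4,(215,180),.056);print("outline",Q,Q.mean(0))
for i in range(4):print(np.linalg.norm(Q[i]-Q[(i+1)%4]))
d=Q[0]+Q[3]-Q[1]-Q[2];yw=np.arctan2(d[1],d[0]);print("yaw",yw)
S=pts([(115,52),(748,200),(690,452),(50,292)],6.4,(215,180),.02);print("stand",S,S.mean(0))
for i in range(4):print(np.linalg.norm(S[i]-S[(i+1)%4]))
d=S[0]+S[3]-S[1]-S[2];ys=np.arctan2(d[1],d[0]);print("yaw",ys)
print("origin", S.mean(0)-.035*np.array([np.cos(ys),np.sin(ys),0]))
m=Q.mean(0);print("knob pred",m+.16*np.array([np.cos(yw),np.sin(yw),0]))
B=pts([(95,145),(172,185)],6.4,(215,180),.102);print("bar",B,B.mean(0))
E
```

```text
cam [ 0.26   -0.0062  1.5393]
level corners [[ 0.5637 -0.224   0.036 ]
 [ 0.5772 -0.26    0.036 ]
 [ 0.4501 -0.308   0.036 ]
 [ 0.4395 -0.2734  0.036 ]] [ 0.5076 -0.2664  0.036 ]
0.0383897755541458
0.13582182073742782
0.036199662400663794
0.13371302393722953
yaw 0.36984799204864666
vial [[ 0.5425 -0.2534  0.034 ]
 [ 0.4738 -0.278   0.034 ]
 [ 0.5082 -0.2669  0.034 ]] 0.07295699107130779 [ 0.5082 -0.2657  0.034 ] 0.3441980413989624
outline [[ 0.5499  0.1444  0.056 ]
 [ 0.517  -0.0031  0.056 ]
 [ 0.471   0.0077  0.056 ]
 [ 0.5056  0.1539  0.056 ]] [0.5109 0.0757 0.056 ]
0.15113073844046515
0.04720343945403487
0.1502146489278941
0.045392878537233394
yaw 1.3449077059727688
stand [[ 0.6195  0.2549  0.02  ]
 [ 0.5451 -0.0627  0.02  ]
 [ 0.4196 -0.0338  0.02  ]
 [ 0.4975  0.2825  0.02  ]] [0.5204 0.1102 0.02  ]
0.32617274141399666
0.1288173525499439
0.32577065153746637
0.1250273809636352
yaw 1.3350607684340297
origin [0.5123 0.0762 0.02  ]
knob pred [0.5467 0.2317 0.056 ]
bar [[0.5549 0.2486 0.102 ]
 [0.5359 0.2116 0.102 ]] [0.5454 0.2301 0.102 ]
```

```bash
cat >> h.py <<'E'
from scipy.spatial.transform import Rotation as Ro
np.set_printoptions(precision=4,suppress=True)
def plan(pos,yaw):
    s=arm.observe();R=Ro.from_euler('xyz',s["tcp_rot"]);Rt=Ro.from_euler('xyz',[np.pi,0,yaw])
    print("clk",s["clock"],"pos",s["position"],"rot",s["tcp_rot"],"F",s["wrist_force"],"w",s["gripper_width"])
    print("shift mm",R.inv().apply(np.array(pos)-s["position"])*1e3,"rotvec deg",np.degrees((R.inv()*Rt).as_rotvec()))
E
python3 -c "
from h import *
plan([.508,-.266,.09],.358)"
```

```text
clk 0.1 pos [ 0.2963 -0.6061  0.2307] rot [-3.1404  0.0001  0.4548] F [-0.4541 -0.3764  0.1675] w 0.9974914281970922
shift mm [ 339.5308 -212.3472  140.8976] rotvec deg [-0.0672  0.0078  5.5455]
```

Call:
{"api": "move_arm", "payload": {
  "deltas": [42, -27, 18, 0, 0, 1, 1, 85, -53, 35, 0, 0, 2, 1, 127, -80, 53, 0, 0, 3, 0.8, 170, -106, 70, 0, 0, 4, 0.8, 212, -133, 88, 0, 0, 5, 0.8, 255, -159, 106, 0, 0, 5.5, 0.8, 300, -187, 124, 0, 0, 5.5, 0.8, 339.5, -212.5, 141, 0, 0, 5.5, 0.8],
  "newtons": 40
}}

```text
clock: 1.1
position: [0.5089, -0.2645, 0.0896]
tcp_rot: [-3.141, -0.0, 0.359]
wrist_force: [0.5, -0.4, 0.3]
gripper_width: 0.798
```

```bash
python3 -c "
from h import *
import cv2
plan([.508,-.266,.003],.358)
cv2.imwrite('pics/t1.png',cv2.resize(arm.snapshot('top')[150:290,320:500],None,fx=4.4,fy=4.2,interpolation=cv2.INTER_CUBIC))
"
```

```text
clk 1.1 pos [ 0.5089 -0.2645  0.0896] rot [-3.1412 -0.      0.3593] F [ 0.4564 -0.4243  0.3073] w 0.7983866577159092
shift mm [-1.3838  1.1542 86.603 ] rotvec deg [-0.02   -0.0005  0.0764]
```

View pics/t1.png

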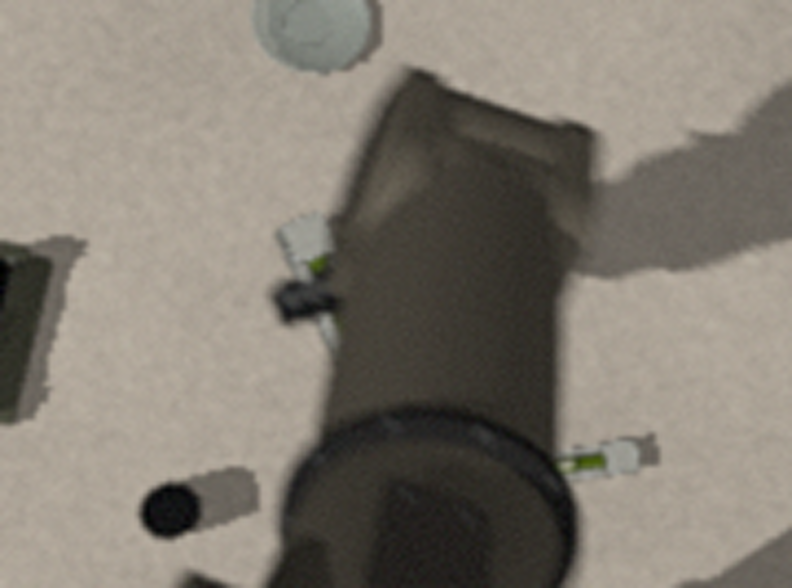

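Call:
{"api": "move_arm", "payload": {
  "deltas": [-0.7, 0.5, 22, 0, 0, 0, 0.8, -1.4, 1, 50, 0, 0, 0, 0.8, -1.4, 1, 75, 0, 0, 0, 0.8, -1.4, 1, 86.5, 0, 0, 0, 0.8, -1.4, 1, 86.5, 0, 0, 0, 0.8]
}}

```text
clock: 1.78
position: [0.5068, -0.2677, 0.0034]
tcp_rot: [-3.141, 0.001, 0.359]
wrist_force: [0.1, 0.7, -0.1]
gripper_width: 0.8
```

Call:
{"api": "move_arm", "payload": {
  "deltas": [0, 0, 0, 0, 0, 0, 0.2, 0, 0, 0, 0, 0, 0, 0.2, 0, 0, 0, 0, 0, 0, 0.2, 0, 0, 0, 0, 0, 0, 0.2, 0, 0, 0, 0, 0, 0, 0.2]
}}

```text
clock: 2.4
position: [0.5079, -0.2682, 0.005]
tcp_rot: [3.14, -0.001, 0.359]
wrist_force: [-0.9, 0.6, 8.4]
gripper_width: 0.367
```

```bash
python3 -c "
from h import *
import cv2
plan([.508,-.266,.003],.358)
cv2.imwrite('pics/s2.png',cv2.resize(arm.snapshot('scene')[110:220,240:380],None,fx=5,fy=5,interpolation=cv2.INTER_CUBIC))
"
```

```text
clk 2.4 pos [ 0.5079 -0.2682  0.005 ] rot [ 3.1403 -0.0012  0.3588] F [-0.927   0.6288  8.4274] w 0.3667224027562261
shift mm [ 0.8954 -2.0096  2.002 ] rotvec deg [ 0.0761 -0.0713  0.0477]
```

View pics/s2.png

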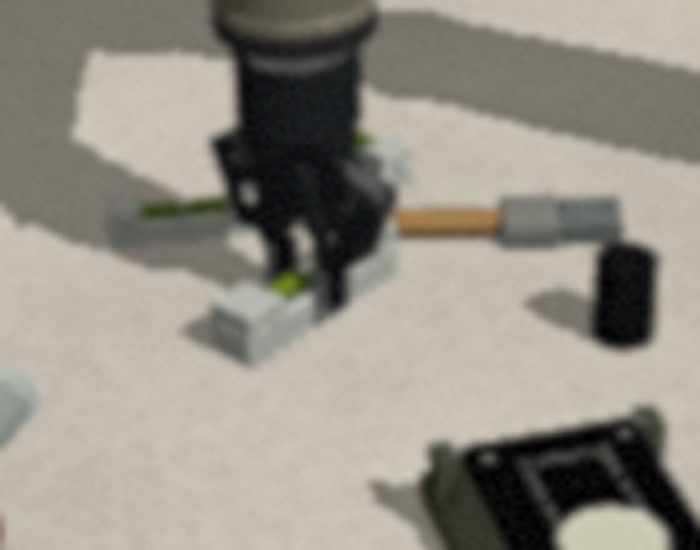

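Call:
{"api": "move_arm", "payload": {
  "deltas": [0, 0, -15, 0, 0, 0, 0.2, 0, 0, -40, 0, 0, 0, 0.2, 0, 0, -80, 0, 0, 0, 0.2, 0, 0, -115, 0, 0, 0, 0.2, 0, 0, -125, 0, 0, 0, 0.2]
}}

```text
clock: 3.08
position: [0.5081, -0.2682, 0.1318]
tcp_rot: [3.139, -0.003, 0.359]
wrist_force: [0.5, -0.8, -3.7]
gripper_width: 0.364
```

```bash
python3 -c "
from h import *
plan([.5115,.076,.13],1.340)
"
```

```text
clk 3.075 pos [ 0.5081 -0.2682  0.1318] rot [ 3.139  -0.0028  0.3586] F [ 0.5018 -0.7805 -3.7235] w 0.3644725750352416
shift mm [ 123.9913 -321.0957    1.3259] rotvec deg [  0.2142  -0.0765 -56.2277]
```

Call:
{"api": "move_arm", "payload": {
  "deltas": [10, -25, 0, 0, 0, -5, 0.2, 29, -75, 0, 0, 0, -13, 0.2, 48, -125, 0, 0, 0, -22, 0.2, 68, -175, 0, 0, 0, -31, 0.2, 87, -225, 0, 0, 0, -40, 0.2, 106, -275, 0, 0, 0, -48, 0.2, 118, -305, 0, 0, 0, -54, 0.2, 124, -321, 1.5, 0, 0, -56.2, 0.2]
}}

```text
clock: 4.08
position: [0.51, 0.0781, 0.1268]
tcp_rot: [-3.141, 0.0, 1.344]
wrist_force: [0.4, -1.1, -2.9]
gripper_width: 0.369
```

Call:
{"api": "move_arm", "payload": {
  "deltas": [0, 0, 0, 0, 0, 0, 0.2, 0, 0, 0, 0, 0, 0, 0.2]
}}

```text
clock: 4.32
position: [0.5105, 0.0748, 0.127]
tcp_rot: [-3.141, 0.001, 1.337]
wrist_force: [0.0, -0.9, -2.5]
gripper_width: 0.363
```

```bash
python3 -c "
from h import *
import cv2
plan([.5115,.076,.064],1.340)
s=arm.snapshot('scene');cv2.imwrite('pics/s3.png',cv2.resize(s[120:300,290:450],None,fx=3.3,fy=3.3,interpolation=cv2.INTER_CUBIC))
t=arm.snapshot('top');cv2.imwrite('pics/t3.png',cv2.resize(t[150:290,200:380],None,fx=4.2,fy=4.2,interpolation=cv2.INTER_CUBIC))
"
```

```text
clk 4.325 pos [0.5105 0.0748 0.127 ] rot [-3.1411  0.0008  1.337 ] F [ 0.0247 -0.9401 -2.5283] w 0.3627222255201629
shift mm [ 1.4129  0.7481 63.017 ] rotvec deg [-0.027   0.0431 -0.1726]
```

View pics/s3.png

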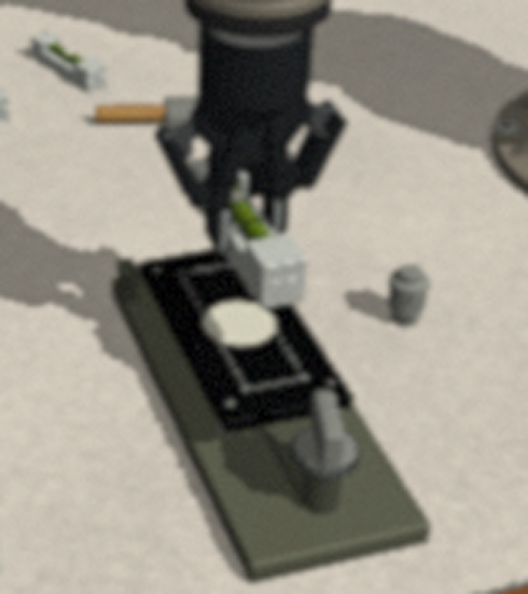

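View pics/t3.png

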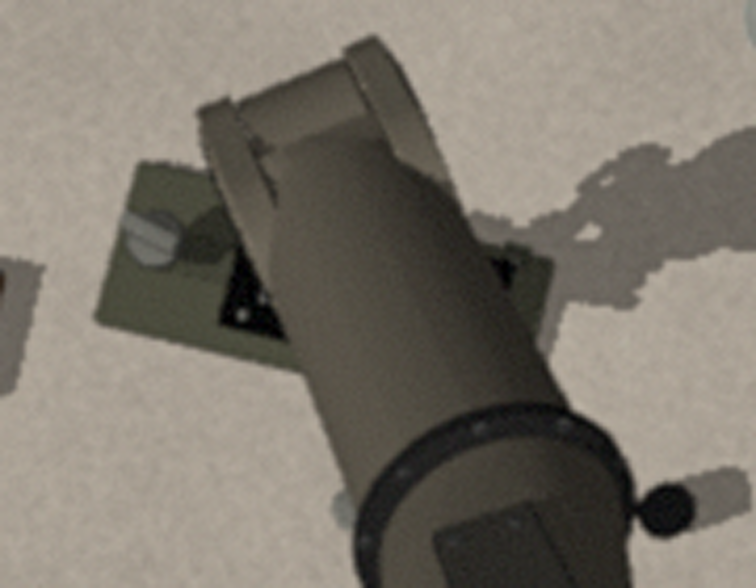

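Call:
{"api": "move_arm", "payload": {
  "deltas": [0.5, 0.3, 15, 0, 0, 0, 0.2, 1, 0.7, 35, 0, 0, 0, 0.2, 1.4, 0.7, 50, 0, 0, 0, 0.2, 1.4, 0.7, 60, 0, 0, 0, 0.2, 1.4, 0.7, 64, 0, 0, 0, 0.2, 1.4, 0.7, 64, 0, 0, 0, 0.2, 1.4, 0.7, 64, 0, 0, 0, 0.2]
}}

```text
clock: 5.3
position: [0.5119, 0.0776, 0.0638]
tcp_rot: [3.141, -0.0, 1.34]
wrist_force: [0.3, -0.4, -1.7]
gripper_width: 0.363
```

```bash
python3 -c "
from h import *
import cv2
plan([.5115,.076,.061],1.340)
s=arm.snapshot('scene');cv2.imwrite('pics/s4.png',cv2.resize(s[120:300,290:450],None,fx=3.3,fy=3.3,interpolation=cv2.INTER_CUBIC))
"
```

```text
clk 5.3 pos [0.5119 0.0776 0.0638] rot [ 3.1409 -0.0004  1.3395] F [ 0.2709 -0.4152 -1.6868] w 0.36307305054955935
shift mm [-1.6631 -0.04    2.8021] rotvec deg [ 0.0419 -0.0204 -0.0269]
```

View pics/s4.png

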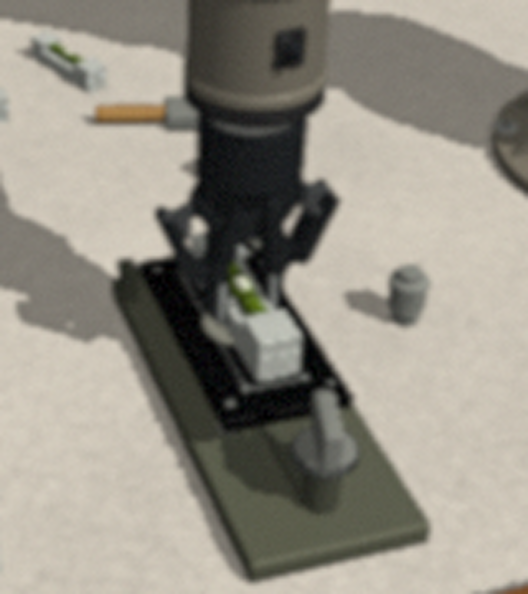

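Call:
{"api": "move_arm", "payload": {
  "deltas": [-0.5, 0, 2, 0, 0, 0, 0.2, -1, 0, 4, 0, 0, 0, 0.2, -1, 0, 4, 0, 0, 0, 0.2]
}}

```text
clock: 5.72
position: [0.5114, 0.0766, 0.0593]
tcp_rot: [3.142, -0.0, 1.34]
wrist_force: [0.8, -0.1, -1.1]
gripper_width: 0.363
```

Call:
{"api": "move_arm", "payload": {
  "deltas": [0, 0, 1.5, 0, 0, 0, 0.2, 0, 0, 1.5, 0, 0, 0, 0.2]
}}

```text
clock: 5.98
position: [0.5114, 0.0765, 0.0579]
tcp_rot: [3.142, -0.0, 1.34]
wrist_force: [0.0, -1.3, 1.5]
gripper_width: 0.364
```

Contact. Release and rise.

Call:
{"api": "move_arm", "payload": {
  "deltas": [0, 0, 0, 0, 0, 0, 0.5, 0, 0, 0, 0, 0, 0, 0.8, 0, 0, 0, 0, 0, 0, 0.8, 0, 0, 0, 0, 0, 0, 0.8, 0, 0, -15, 0, 0, 0, 0.8, 0, 0, -40, 0, 0, 0, 0.8, 0, 0, -80, 0, 0, 0, 0.8, 0, 0, -100, 0, 0, 0, 0.8]
}}

```text
clock: 6.98
position: [0.512, 0.0769, 0.1608]
tcp_rot: [3.139, -0.001, 1.34]
wrist_force: [-0.8, 0.5, -0.2]
gripper_width: 0.801
```

```bash
python3 -c "
from h import *
import cv2
plan([.5465,.2315,.16],1.096)
s=arm.snapshot('scene');cv2.imwrite('pics/s5.png',cv2.resize(s[180:300,315:425],None,fx=5,fy=5,interpolation=cv2.INTER_CUBIC))
"
```

```text
clk 6.975 pos [0.512  0.0769 0.1608] rot [ 3.1391 -0.0012  1.3397] F [-0.8423  0.4813 -0.184 ] w 0.8005809702878205
shift mm [158.4223  -1.8825   1.0109] rotvec deg [ 0.1349 -0.0836 13.9629]
```

View pics/s5.png

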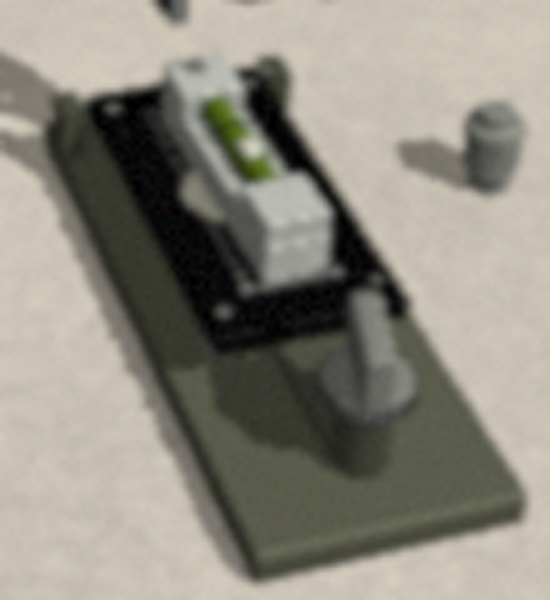

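```bash
python3 -c "
from h import *
import cv2
s=arm.snapshot('scene');cv2.imwrite('pics/s6.png',cv2.resize(s[188:240,345:385],None,fx=14,fy=11,interpolation=cv2.INTER_CUBIC))
t=arm.snapshot('top');cv2.imwrite('pics/t6.png',t)
"
```

```text
(no output)
```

View pics/s6.png

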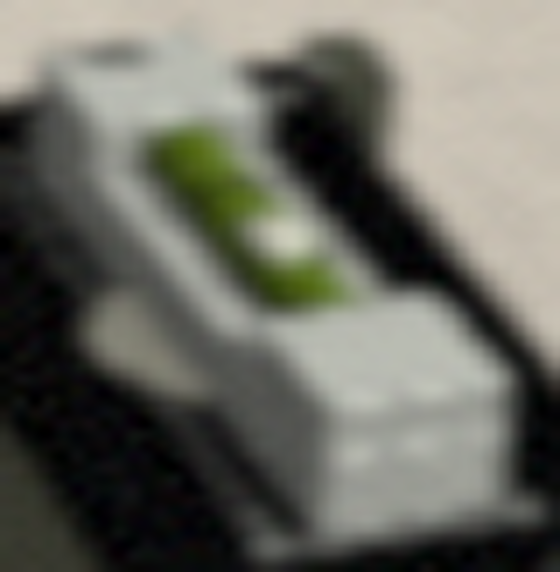

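View pics/t6.png

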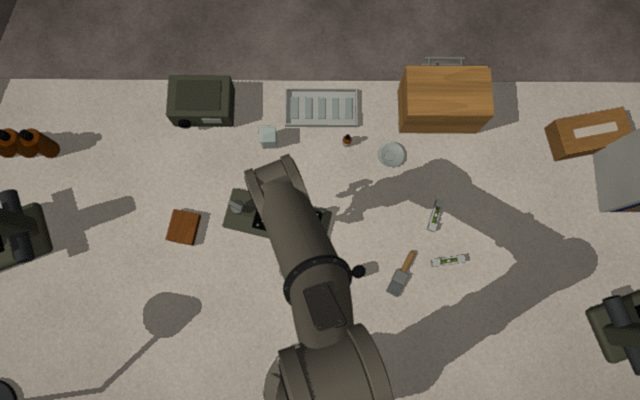

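```bash
python3 -c "
from h import *
y=1.34;u=np.array([np.cos(y),np.sin(y),0]);n=np.array([-u[1],u[0],0])
c=np.array([.5114,.0765,0])
def pc(a,b,z): 
    p=proj('scene',c+u*a+n*b+[0,0,z]); return (p+.5-[345,188])*[14,11]-.5
sl=0.015
for nm,a,b,z in [('fr+',.07,.016,.092),('fr-',.07,-.016,.092),('bk+',-.07,.016,.092),('bk-',-.07,-.016,.092),('in+',.038,.016,.092),('in-',.038,-.016,.092),('inb+',-.038,.016,.092),('inb-',-.038,-.016,.092)]+[('v%g'%a,a,0,.089) for a in (-.038,-.0125,0,.006,.0125,.018,.025,.038)]:
    print(nm,pc(a,b,z+sl*a))
"
```

```text
fr+ [509.0188 373.5306]
fr- [326.851  402.0739]
bk+ [213.1357  19.1225]
bk- [47.4977 42.5404]
in+ [435.7118 285.7236]
in- [257.6025 312.9497]
inb+ [275.4061  93.7099]
inb- [106.2565 118.1642]
v-0.038 [190.5103 116.6219]
v-0.0125 [240.7284 179.1528]
v0 [266.0523 210.686 ]
v0.006 [278.3787 226.0346]
v0.0125 [291.8596 242.8209]
v0.018 [303.3715 257.1554]
v0.025 [318.1641 275.575 ]
v0.038 [346.0638 310.3155]
```

```bash
python3 -c "
from h import *
import cv2
for yb in (1.0,1.1,1.2,1.34):
  u=np.array([np.cos(yb),np.sin(yb),0]);k=np.array([.5468,.2312,0])
  for a in (-.023,.023):
    print(yb,[((proj('scene',k+u*a+[0,0,z])+.5-[360,225])*10-.5).round() for z in (.102,.072)],((proj('top',k+u*a+[0,0,.102])+.5-[222,190])*14-.5).round())
s=cv2.imread('pics/scene0.png');cv2.imwrite('pics/s7.png',cv2.resize(s[225:280,360:410],None,fx=10,fy=10,interpolation=cv2.INTER_CUBIC))
s=cv2.imread('pics/top0.png');cv2.imwrite('pics/t7.png',cv2.resize(s[190:222,222:262],None,fx=14,fy=14,interpolation=cv2.INTER_CUBIC))
print(arm.observe()['joints'])
"
```

```text
1.0 [array([304., 130.]), array([293., 233.])] [277. 272.]
1.0 [array([319., 275.]), array([308., 380.])] [102. 158.]
1.1 [array([293., 130.]), array([283., 233.])] [283. 263.]
1.1 [array([330., 275.]), array([319., 380.])] [ 96. 167.]
1.2 [array([283., 130.]), array([272., 233.])] [288. 253.]
1.2 [array([341., 274.]), array([329., 379.])] [ 92. 177.]
1.34 [array([268., 133.]), array([258., 236.])] [293. 239.]
1.34 [array([356., 272.]), array([344., 376.])] [ 87. 191.]
[ 0.0579  0.2767 -0.3845  2.0091  0.1344  0.8768 -0.6306]
```

View pics/s7.png

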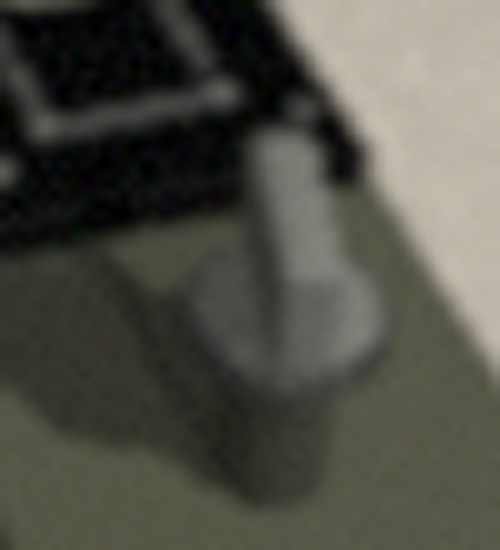

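View pics/t7.png

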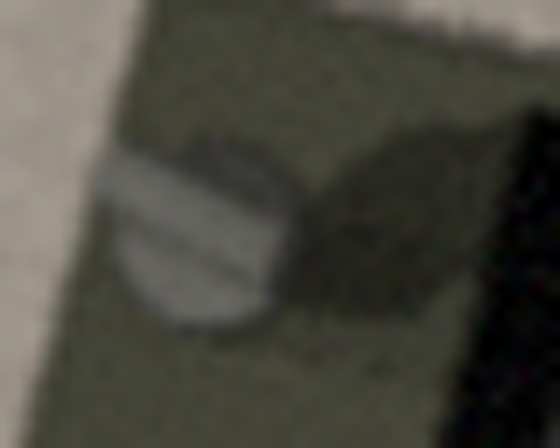

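```bash
python3 -c "
from h import *
plan([.5485,.2305,.13],1.13)
"
```

```text
clk 7.125 pos [0.512  0.0767 0.1595] rot [ 3.139  -0.0009  1.3395] F [-0.5982 -0.8073 -0.1299] w 0.7954964810401441
shift mm [158.077    0.1647  29.6413] rotvec deg [ 0.1415 -0.0687 12.0036]
```

Call:
{"api": "move_arm", "payload": {
  "deltas": [20, 0, 0, 0, 0, 2, 0.5, 60, 0, 0, 0, 0, 5, 0.5, 100, 0, 0, 0, 0, 8, 0.5, 135, 0, 10, 0, 0, 11, 0.5, 158, 0, 20, 0, 0, 12, 0.5, 158, 0, 29.5, 0, 0, 12, 0.5, 158, 0, 29.5, 0, 0, 12, 0.5]
}}

```text
clock: 8.0
position: [0.5468, 0.2294, 0.1271]
tcp_rot: [-3.14, 0.002, 1.13]
wrist_force: [0.1, -0.2, -0.3]
gripper_width: 0.502
```

```bash
python3 -c "
from h import *
import cv2
plan([.5485,.2305,.077],1.13)
s=arm.snapshot('scene');cv2.imwrite('pics/s8.png',cv2.resize(s[160:290,320:450],None,fx=4.5,fy=4.5,interpolation=cv2.INTER_CUBIC))
"
```

```text
clk 8.0 pos [0.5468 0.2294 0.1271] rot [-3.1401  0.002   1.1303] F [ 0.0707 -0.2176 -0.2523] w 0.5017021482685058
shift mm [ 1.8376  1.1841 50.0917] rotvec deg [-0.0848  0.1152  0.0164]
```

View pics/s8.png

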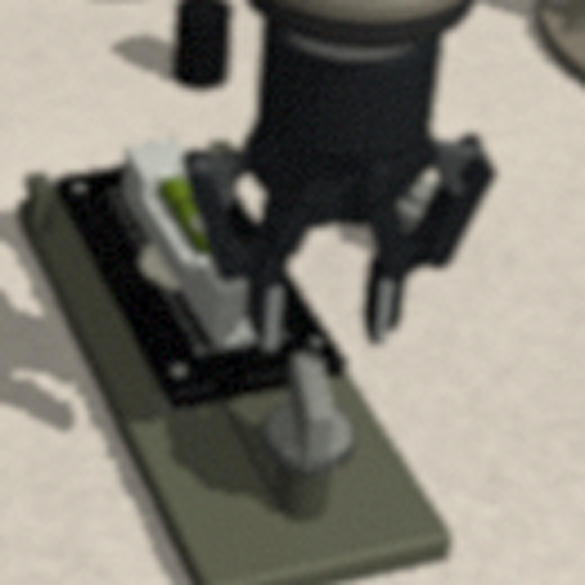

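Call:
{"api": "move_arm", "payload": {
  "deltas": [0.5, 0.5, 12, 0, 0, 0, 0.5, 1.5, 1, 35, 0, 0, 0, 0.5, 1.5, 1, 46, 0, 0, 0, 0.5, 1.5, 1, 49, 0, 0, 0, 0.5, 1.5, 1, 49, 0, 0, 0, 0.5]
}}

```text
clock: 8.68
position: [0.5493, 0.2313, 0.0796]
tcp_rot: [3.141, -0.0, 1.13]
wrist_force: [0.1, -1.0, 0.1]
gripper_width: 0.499
```

Call:
{"api": "move_arm", "payload": {
  "deltas": [0, 0, 0, 0, 0, 0, 0.3, 0, 0, 0, 0, 0, 0, 0.2, 0, 0, 0, 0, 0, 0, 0.1, 0, 0, 0, 0, 0, 0, 0.05, 0, 0, 0, 0, 0, 0, 0.05],
  "newtons": 40
}}

```text
clock: 9.3
position: [0.5493, 0.2314, 0.0799]
tcp_rot: [3.141, -0.0, 1.13]
wrist_force: [-1.5, -1.1, 4.4]
gripper_width: 0.151
```

```bash
python3 -c "
from h import *
import cv2
plan([.5485,.2305,.077],1.13)
print(arm.observe()['moment'],arm.observe()['joints'])
s=arm.snapshot('scene');cv2.imwrite('pics/s9.png',cv2.resize(s[160:290,320:450],None,fx=4.5,fy=4.5,interpolation=cv2.INTER_CUBIC))
"
```

```text
clk 9.3 pos [0.5493 0.2314 0.0799] rot [ 3.1412 -0.0004  1.1303] F [-1.5155 -1.1493  4.3743] w 0.15097755412023983
shift mm [-1.1745 -0.2927  2.9076] rotvec deg [ 0.0246 -0.0257  0.0169]
[-0.1111  0.3788  0.089 ] [-0.2307  0.4963 -0.3526  1.8918  0.2331  0.7927 -1.1492]
```

View pics/s9.png

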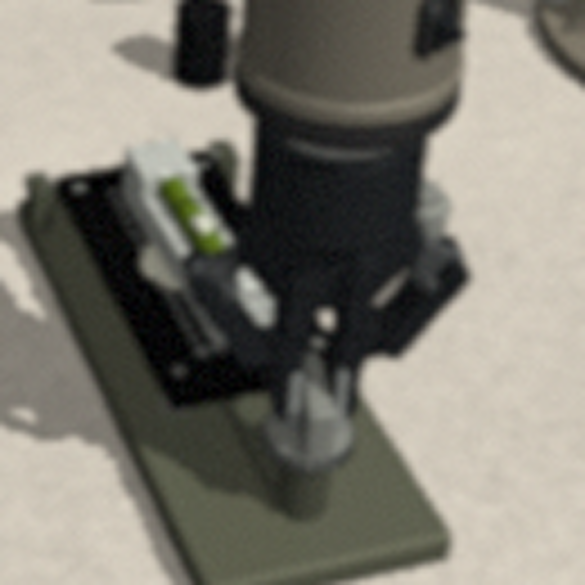

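Call:
{"api": "move_arm", "payload": {
  "deltas": [0, 0, 0, 0, 0, 4, 0.05, 0, 0, 0, 0, 0, 12, 0.05, 0, 0, 0, 0, 0, 21, 0.05, 0, 0, 0, 0, 0, 30, 0.05, 0, 0, 0, 0, 0, 39, 0.05, 0, 0, 0, 0, 0, 48, 0.05, 0, 0, 0, 0, 0, 57, 0.05, 0, 0, 0, 0, 0, 63, 0.05],
  "newtons": 60
}}

```text
clock: 10.35
position: [0.5499, 0.2305, 0.08]
tcp_rot: [3.141, -0.001, 0.026]
wrist_force: [1.5, -5.0, 5.2]
gripper_width: 0.149
```

Call:
{"api": "move_arm", "payload": {
  "deltas": [0, 0, 0, 0, 0, 0, 0.05, 0, 0, 0, 0, 0, 0, 0.05]
}}

```text
clock: 10.6
position: [0.5499, 0.2305, 0.08]
tcp_rot: [3.141, -0.001, 0.03]
wrist_force: [2.5, -4.6, 5.3]
gripper_width: 0.146
```

Call:
{"api": "move_arm", "payload": {
  "deltas": [0, 0, 0, 0, 0, 0, 0.2, 0, 0, 0, 0, 0, 0, 0.4, 0, 0, 0, 0, 0, 0, 0.4, 0, 0, -10, 0, 0, 0, 0.4, 0, 0, -30, 0, 0, 0, 0.4, 0, 0, -60, 0, 0, 0, 0.4, 0, 0, -85, 0, 0, 0, 0.4]
}}

```text
clock: 11.48
position: [0.5493, 0.2315, 0.1662]
tcp_rot: [-3.141, -0.001, 0.031]
wrist_force: [-0.6, 0.0, -0.2]
gripper_width: 0.397
```

```bash
python3 -c "
from h import *
import cv2
plan([.5115-.054*np.cos(1.34),.0765-.054*np.sin(1.34),.13],1.34)
s=arm.snapshot('scene');cv2.imwrite('pics/s10.png',cv2.resize(s[160:290,320:450],None,fx=4.5,fy=4.5,interpolation=cv2.INTER_CUBIC))
"
```

```text
clk 11.475 pos [0.5493 0.2315 0.1662] rot [-3.1411 -0.0008  0.0307] F [-0.5892  0.0107 -0.1778] w 0.3967917456917459
shift mm [-56.4888 205.8994  36.0245] rotvec deg [  0.0052  -0.0579 -75.0161]
```

View pics/s10.png

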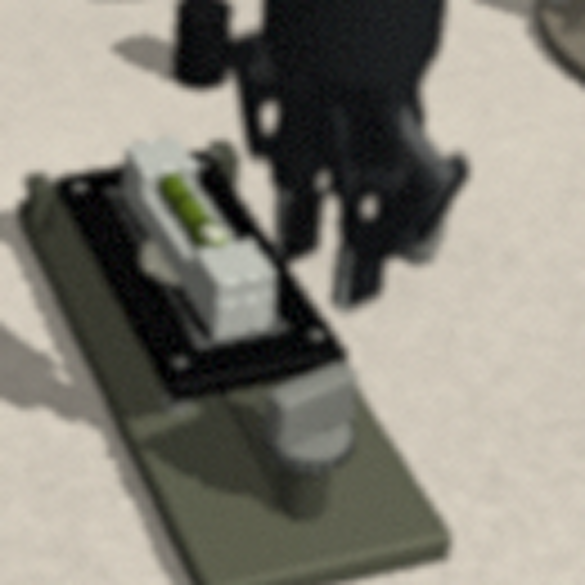

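Call:
{"api": "move_arm", "payload": {
  "deltas": [-4, 15, 0, 0, 0, -6, 0.2, -14, 45, 0, 0, 0, -16, 0, -22, 80, 0, 0, 0, -26, 0, -32, 115, 10, 0, 0, -36, 0, -42, 150, 20, 0, 0, -46, 0, -50, 180, 28, 0, 0, -56, 0, -55, 200, 34, 0, 0, -66, 0, -56.5, 206, 36, 0, 0, -75, 0]
}}

```text
clock: 12.52
position: [0.4986, 0.0222, 0.1286]
tcp_rot: [3.141, 0.0, 1.343]
wrist_force: [0.5, -0.7, -0.6]
gripper_width: -0.0
```

```bash
python3 -c "
from h import *
import cv2
plan([.5115-.054*np.cos(1.34),.0765-.054*np.sin(1.34),.092],1.34)
s=arm.snapshot('scene');cv2.imwrite('pics/s11.png',cv2.resize(s[160:290,320:450],None,fx=4.5,fy=4.5,interpolation=cv2.INTER_CUBIC))
"
```

```text
clk 12.525 pos [0.4986 0.0222 0.1286] rot [3.1415 0.0004 1.3433] F [ 0.5403 -0.6678 -0.5942] w -0.000495620370031404
shift mm [ 1.8552  0.1074 36.5497] rotvec deg [0.0069 0.0209 0.1879]
```

View pics/s11.png

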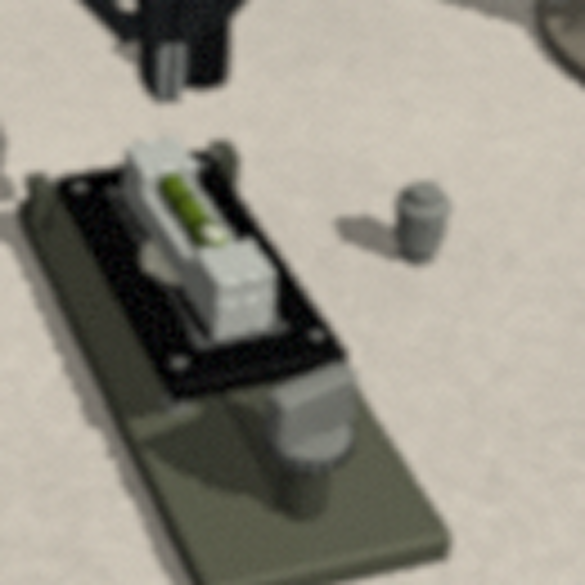

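Call:
{"api": "move_arm", "payload": {
  "deltas": [0.5, 0, 8, 0, 0, 0, 0, 1.5, 0, 20, 0, 0, 0, 0, 1.5, 0, 30, 0, 0, 0, 0, 1.5, 0, 35, 0, 0, 0, 0, 1.5, 0, 37, 0, 0, 0, 0, 1.5, 0, 37, 0, 0, 0, 0]
}}

```text
clock: 13.32
position: [0.4993, 0.0252, 0.0913]
tcp_rot: [3.142, -0.0, 1.339]
wrist_force: [-0.5, -0.5, -0.3]
gripper_width: 0.002
```

Call:
{"api": "move_arm", "payload": {
  "deltas": [0, 0, 1, 0, 0, 0, 0, 0, 0, 2, 0, 0, 0, 0, 0, 0, 2, 0, 0, 0, 0]
}}

```text
clock: 13.7
position: [0.4997, 0.0254, 0.0898]
tcp_rot: [3.141, -0.001, 1.34]
wrist_force: [-0.1, 0.9, 5.0]
gripper_width: 0.001
```

Call:
{"api": "move_arm", "payload": {
  "deltas": [0, 0, 1, 0, 0, 0, 0, 0, 0, 1.5, 0, 0, 0, 0, 0, 0, 1.5, 0, 0, 0, 0]
}}

```text
clock: 14.08
position: [0.5001, 0.0261, 0.0886]
tcp_rot: [3.14, -0.001, 1.34]
wrist_force: [-1.4, 5.2, 10.4]
gripper_width: 0.0
```

Call:
{"api": "move_arm", "payload": {
  "deltas": [0.5, 0, 1, 0, 0, 0, 0, 0.5, 0, 1.5, 0, 0, 0, 0, 0.5, 0, 1.5, 0, 0, 0, 0]
}}

```text
clock: 14.45
position: [0.5006, 0.0265, 0.0877]
tcp_rot: [3.139, -0.002, 1.34]
wrist_force: [-2.5, 3.7, 19.8]
gripper_width: -0.001
```

Home presumably (stiffness rose). Wait for the bubble to settle and look.

Call:
{"api": "move_arm", "payload": {
  "deltas": [0, 0, 0, 0, 0, 0, 0, 0, 0, 0, 0, 0, 0, 0, 0, 0, 0, 0, 0, 0, 0, 0, 0, 0, 0, 0, 0, 0, 0, 0, 0, 0, 0, 0, 0, 0, 0, 0, 0, 0, 0, 0, 0, 0, 0, 0, 0, 0, 0, 0, 0, 0, 0, 0, 0, 0]
}}

```text
clock: 15.45
position: [0.5006, 0.0266, 0.0877]
tcp_rot: [3.139, -0.002, 1.34]
wrist_force: [-1.6, 5.2, 21.3]
gripper_width: -0.004
```

Call:
{"api": "move_arm", "payload": {
  "deltas": [0, 0, 0, 0, 0, 0, 0, 0, 0, 0, 0, 0, 0, 0, 0, 0, 0, 0, 0, 0, 0, 0, 0, 0, 0, 0, 0, 0]
}}

```text
clock: 15.95
position: [0.5006, 0.0266, 0.0877]
tcp_rot: [3.139, -0.002, 1.34]
wrist_force: [-2.8, 3.3, 20.0]
gripper_width: 0.001
```

```bash
python3 -c "
from h import *
import cv2
o=arm.observe();print(o['clock'],o['position'],o['wrist_force'])
S=[arm.snapshot('scene').astype(float) for _ in range(4)]
s=np.mean(S,0).astype(np.uint8);np.save('pics/s12.npy',s)
cv2.imwrite('pics/s12.png',cv2.resize(s[160:290,320:450],None,fx=4.5,fy=4.5,interpolation=cv2.INTER_CUBIC))
cv2.imwrite('pics/s12z.png',cv2.resize(s[188:240,345:385],None,fx=14,fy=11,interpolation=cv2.INTER_CUBIC))
t=np.mean([arm.snapshot('top').astype(float) for _ in range(2)],0).astype(np.uint8)
cv2.imwrite('pics/t12.png',cv2.resize(t[170:260,210:350],None,fx=5.5,fy=5.5,interpolation=cv2.INTER_CUBIC))
"
```

```text
15.95 [0.5006 0.0266 0.0877] [-2.8427  3.2901 19.9669]
```

View pics/s12.png

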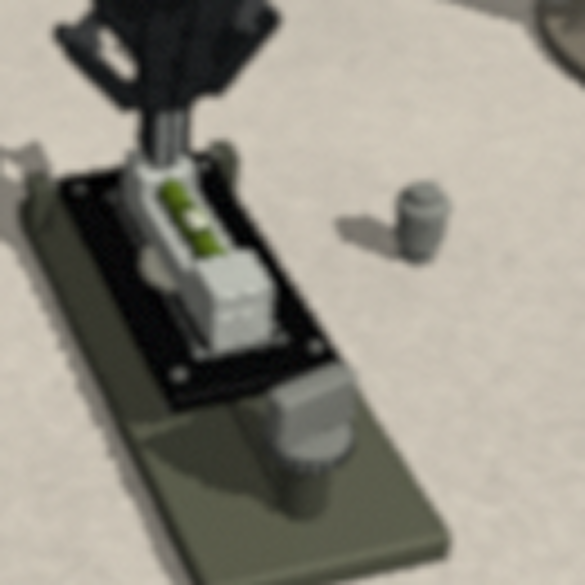

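View pics/s12z.png

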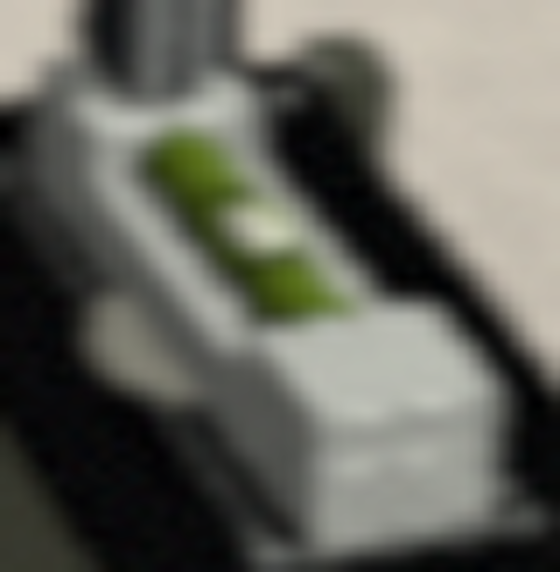

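View pics/t12.png

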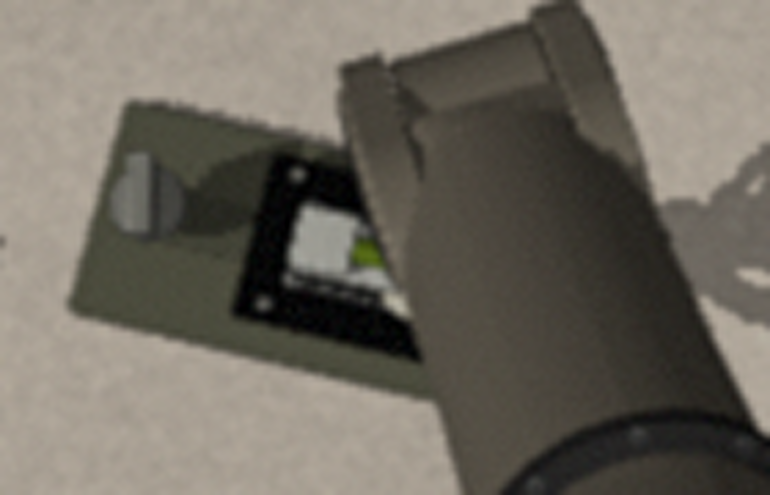

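```bash
cat > fit.py <<'E'
from h import *
from scipy.ndimage import map_coordinates
from scipy.optimize import least_squares
def prof(img,c,yaw,z,slope=0,w=.003):
    u=np.array([np.cos(yaw),np.sin(yaw),slope]);n=np.array([-np.sin(yaw),np.cos(yaw),0])
    A=np.arange(-.044,.0461,.002);out=[]
    for a in A:
        v=[]
        for b in np.linspace(-w,w,5):
            p=proj('scene',c+u*a+n*b+np.array([0,0,z]))
            v.append([map_coordinates(img[:,:,k].astype(float),[[p[1]],[p[0]]],order=3)[0] for k in range(3)])
        out.append(np.mean(v,0))
    return A,np.array(out)
E
python3 - <<'E'
from fit import *
img=np.load('pics/s12.npy')
y=1.34;u=np.array([np.cos(y),np.sin(y),0]);n=np.array([-u[1],u[0],0])
# corner fit (zoom readings): fr-,fr+,in+ ,
obs=np.array([(308,428),(498,402),(438,300)])/[14,11]+[345,188]-.5
loc=[(.07,-.016),(.07,.016),(.038,.016)]
def res(x):
    c=np.array([x[0],x[1],0]);return np.concatenate([proj('scene',c+u*a+n*b+[0,0,.088])-o for (a,b),o in zip(loc,obs)])
r=least_squares(res,[.5114,.0765]);print(r.x,r.fun)
c=np.array([*r.x,0])
A,P=prof(img,c,y,.086)
for a,p in zip(A,P):print(round(a*1e3),p.round())
E
```

```text
[0.5134 0.0771] [ 0.681  -0.1867  0.1034 -0.4281 -0.8084  0.6638]
-44 [159. 168. 165.]
-42 [156. 169. 165.]
-40 [142. 161. 155.]
-38 [119. 147. 138.]
-36 [ 95. 134. 120.]
-34 [ 74. 124. 107.]
-32 [ 58. 119. 101.]
-30 [ 50. 117.  98.]
-28 [ 46. 116.  97.]
-26 [ 46. 117.  97.]
-24 [ 48. 118.  98.]
-22 [ 50. 119.  99.]
-20 [ 51. 119.  99.]
-18 [ 50. 115.  96.]
-16 [ 47. 108.  90.]
-14 [ 47. 101.  85.]
-12 [ 55. 102.  88.]
-10 [ 72. 114. 102.]
-8 [ 96. 132. 122.]
-6 [120. 151. 145.]
-4 [140. 167. 163.]
-2 [152. 177. 174.]
0 [160. 183. 180.]
2 [164. 186. 184.]
4 [161. 185. 182.]
6 [148. 174. 169.]
8 [124. 153. 146.]
10 [ 94. 127. 117.]
12 [ 68. 107.  95.]
14 [ 51. 101.  87.]
16 [ 44. 105.  88.]
18 [ 43. 111.  92.]
20 [ 44. 115.  95.]
22 [ 46. 117.  97.]
24 [ 47. 117.  97.]
26 [ 45. 116.  95.]
28 [ 46. 115.  95.]
30 [ 59. 118. 100.]
32 [ 86. 129. 114.]
34 [118. 147. 136.]
36 [149. 166. 159.]
38 [167. 178. 174.]
40 [174. 183. 181.]
42 [176. 185. 182.]
44 [176. 185. 182.]
46 [176. 185. 182.]
```

Call:
{"api": "move_arm", "payload": {
  "deltas": [0, 0, 0.5, 0, 0, 0, 0, 0, 0, 0.5, 0, 0, 0, 0, 0, 0, 0.5, 0, 0, 0, 0, 0, 0, 0.5, 0, 0, 0, 0]
}}

```text
clock: 16.75
position: [0.5008, 0.0265, 0.0875]
tcp_rot: [3.139, -0.002, 1.34]
wrist_force: [-4.6, 3.7, 26.8]
gripper_width: -0.002
```

Call:
{"api": "move_arm", "payload": {
  "deltas": [0, 0, 0, 0, 0, 0, 0, 0, 0, 0, 0, 0, 0, 0, 0, 0, 0, 0, 0, 0, 0, 0, 0, 0, 0, 0, 0, 0, 0, 0, 0, 0, 0, 0, 0, 0, 0, 0, 0, 0, 0, 0, 0, 0, 0, 0, 0, 0, 0, 0, 0, 0, 0, 0, 0, 0]
}}

```text
clock: 17.75
position: [0.5008, 0.0266, 0.0875]
tcp_rot: [3.139, -0.002, 1.34]
wrist_force: [-5.9, 3.5, 27.0]
gripper_width: 0.001
```

Call:
{"api": "move_arm", "payload": {
  "deltas": [0, 0, 0, 0, 0, 0, 0, 0, 0, 0, 0, 0, 0, 0, 0, 0, 0, 0, 0, 0, 0, 0, 0, 0, 0, 0, 0, 0, 0, 0, 0, 0, 0, 0, 0, 0, 0, 0, 0, 0, 0, 0, 0, 0, 0, 0, 0, 0, 0, 0, 0, 0, 0, 0, 0, 0]
}}

```text
clock: 18.75
position: [0.5009, 0.0266, 0.0876]
tcp_rot: [3.139, -0.002, 1.34]
wrist_force: [-4.9, 3.8, 25.5]
gripper_width: 0.004
```

```bash
python3 - <<'E'
from fit import *
import cv2
o=arm.observe();print(o['clock'],o['position'],o['wrist_force'])
img=np.mean([arm.snapshot('scene').astype(float) for _ in range(4)],0).astype(np.uint8);np.save('pics/s13.npy',img)
cv2.imwrite('pics/s13z.png',cv2.resize(img[188:240,345:385],None,fx=14,fy=11,interpolation=cv2.INTER_CUBIC))
for f in('pics/s12.npy','pics/s13.npy'):
    A,P=prof(np.load(f),np.array([.5134,.0771,0]),1.34,.086); print(P[12:32,0].round(),P[12:32,1].round())
E
```

```text
18.75 [0.5009 0.0266 0.0876] [-4.8635  3.839  25.5443]
[ 51.  50.  48.  47.  55.  73.  96. 121. 141. 153. 160. 164. 162. 148.
 123.  94.  68.  52.  45.  43.] [119. 115. 108. 101. 103. 114. 132. 152. 168. 177. 183. 187. 185. 174.
 153. 126. 107. 101. 106. 112.]
[ 52.  52.  51.  51.  59.  78. 102. 127. 148. 162. 170. 174. 169. 153.
 128.  98.  72.  55.  47.  45.] [119. 116. 110. 103. 105. 118. 137. 157. 173. 184. 190. 194. 192. 180.
 158. 132. 112. 104. 107. 112.]
```

View pics/s13z.png

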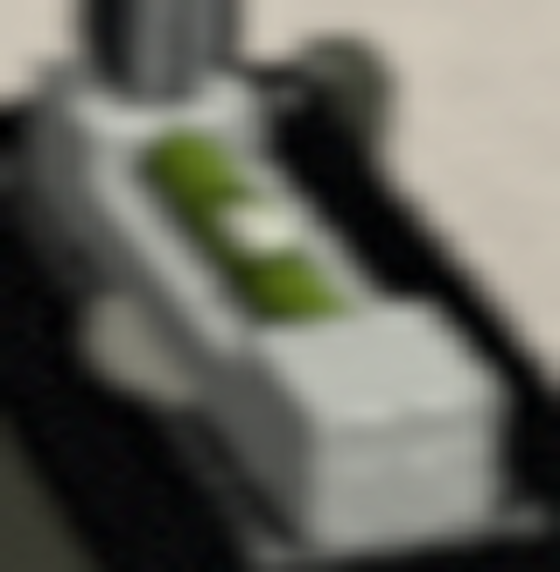

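```bash
python3 -c "
from station import arm
arm.hand_in();o=arm.observe();print(o['clock'],o['position'],o['wrist_force'])"
```

```text
the job is handed in; nothing more can be done
the job is handed in; nothing more can be done
```

The job is handed in at about 19 s of the 70 s. `hand_in()` gives no verdict, so the result below rests on my own last checks.

- **Placing:** I picked out the largest of the three levels, stood it in the engraved outline along the platform, and let go of it. The measured centre is about 2 mm from the outline's centre, against 25 mm allowed.
- **Levelling:** I turned the knob about 63° (1.1 rad) clockwise in one go and released it.
- **Holding:** The closed fingers are pressing the level's pivot-side end block with about 26 N.
- **Platform home:** Pushing 0.5 mm further raised the force from about 20 to about 26 N. The finger height changed by at most 0.2 mm and the bubble did not move, so the platform is resting on its foot.
- **Bubble:** It is at rest about 1 mm towards the foot, between the lines, against 4.2 mm allowed. I read this from the scene camera, and it is good to about 1.5 mm because one pixel covers about 4 mm of bubble travel.
- **Bystanders:** The arm touched none of them on the way.

No check failed. Two readings disagreed slightly: the vial's visible back end sat about 1.5 mm from where my fit put it. A sideways force of about 6 N also remains at the fingertips.

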